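# Pack the printing caddy

### The job

Pack the wooden caddy for the morning's printing: stand the red, the yellow and the blue pigment tin each in the bay with the disc of its own colour, and lay the pear-wood printing block flat, blossom up, in its own bay in the near row. The green tin and the bare metal tin do not belong: leave them standing where they are. Keep every tin upright and set things down rather than dropping them.

Things in the scene. Friction and masses are not known exactly. Their poses are not given: they have to be found in the camera images.
- tin_red: screw-top tin canister, dull silver, with a red disc on its lid and a red band; upright cylinder 50 mm in diameter, 62 mm tall, about 0.22 kg, origin at the centre of its underside, z up
- tin_yellow: screw-top tin canister, dull silver, with a yellow disc on its lid and a yellow band; upright cylinder 50 mm in diameter, 62 mm tall, about 0.22 kg, origin at the centre of its underside, z up
- tin_blue: screw-top tin canister, dull silver, with a dark blue disc on its lid and a blue band; upright cylinder 50 mm in diameter, 62 mm tall, about 0.22 kg, origin at the centre of its underside, z up
- tin_green: screw-top tin canister, dull silver, with a green disc on its lid and a green band (not wanted: no bay has its colour); upright cylinder 50 mm in diameter, 62 mm tall, about 0.22 kg, origin at the centre of its underside, z up
- tin_plain: screw-top tin canister, dull silver, all bare metal, no colour (not wanted); upright cylinder 50 mm in diameter, 62 mm tall, about 0.22 kg, origin at the centre of its underside, z up
- block: pear-wood printing block, reddish brown with a black carved plum blossom on top: 52 mm along its x, 84 mm along its y, 32 mm thick, about 0.13 kg; origin at the centre of its underside, z up. To be laid in the caddy blossom up, its y along the caddy's y (either way round); gripped with the fingertips 14 mm above its underside they clear the caddy's walls
- caddy: pale-wood tray fixed to the table, 182 mm in x, 228 in y; floor 4 mm thick, all walls 12 mm high above the table; origin at the centre of its underside. Far (+x) row: three 68 mm square tin bays centred at x +51, y -74, 0, +74 mm. Near (-x) row: block bay 72 (x) by 104 mm (y), centred at x -49, y 0, between two pockets of cork stubs. A 30 mm rail parts the rows. Nothing else tall stands near.
- pad_red: flat red disc, 60 mm in diameter, 2 mm thick, fixed at the centre of one of the caddy's three tin bays: the red tin stands there. Origin at the centre of its underside, 4 mm above the table; a tin on it has its underside 6 mm above the table. The colours change bays from start to start
- pad_yellow: flat yellow disc, 60 mm in diameter, 2 mm thick, fixed at the centre of one of the caddy's three tin bays: the yellow tin stands there. Origin at the centre of its underside, 4 mm above the table; a tin on it has its underside 6 mm above the table. The colours change bays from start to start
- pad_blue: flat blue disc, 60 mm in diameter, 2 mm thick, fixed at the centre of one of the caddy's three tin bays: the blue tin stands there. Origin at the centre of its underside, 4 mm above the table; a tin on it has its underside 6 mm above the table. The colours change bays from start to start

How it is judged:
At the end, for the whole second after the job is handed in: Red, yellow, blue tins upright (0.1 rad) in their bays within 15 mm of the disc of their colour; block flat, blossom up, in its bay within 13 mm each way and 0.35 rad of the caddy's long side; green and bare tins upright, within 30 mm of their start; all at rest (horizontal distance between tin_red and pad_red below 0.015 m and height (world z) of tin_red between 0.002 and 0.01 m and angle between each of tin_red, tin_yellow, tin_blue, block, tin_green, tin_plain's own z axis and vertical below 0.1 rad and horizontal distance between tin_yellow and pad_yellow below 0.015 m and height (world z) of tin_yellow between 0.002 and 0.01 m and horizontal distance between tin_blue and pad_blue below 0.015 m and height (world z) of tin_blue between 0.002 and 0.01 m and x of block in the frame of caddy between -0.062 and -0.036 m and y of block in the frame of caddy between -0.013 and 0.013 m and height (world z) of block below 0.008 m and angle between the y axis of block and the y axis of caddy, either way round below 0.35 rad and distance of each of tin_green, tin_plain from where it was at the start of the episode below 0.03 m and linear speed of each of tin_red, tin_yellow, tin_blue, tin_green, tin_plain, block below 0.02 m/s and angular speed of each of tin_red, tin_yellow, tin_blue, tin_green, tin_plain, block below 0.2 rad/s); the robot touches nothing.
It fails at once if a tin is tipped by more than 0.5 rad (about 30 degrees) (angle between any of tin_red, tin_yellow, tin_blue, tin_green, tin_plain's own z axis and vertical above 0.5 rad).
It fails at once if the green or the bare tin is moved more than 30 mm (distance of any of tin_green, tin_plain from where it was at the start of the episode above 0.03 m).
It fails at once if a tin or the block is dropped (falls freely faster than 0.7 m/s, a drop of about 25 mm) ((linear speed of tin_red above 0.7 m/s and contact force between each of the fingers, anything else and tin_red below 0.05 N) or (linear speed of tin_yellow above 0.7 m/s and contact force between each of the fingers, anything else and tin_yellow below 0.05 N) or (linear speed of tin_blue above 0.7 m/s and contact force between each of the fingers, anything else and tin_blue below 0.05 N) or (linear speed of block above 0.7 m/s and contact force between each of the fingers, anything else and block below 0.05 N)).
It also fails if it takes over 96 s, if anything falls off the work surface, if the arm or the gripper's body presses on something with over 40 N, if the wrist force passes 120 N, or if a joint passes its speed limit or range.

### The arm

A 6-joint arm with a two-finger parallel gripper is mounted at the origin on the work surface. World frame = base frame: x ahead of the robot, y to its left, z up, the work surface at z = 0. Lengths are in m, angles in rad, forces in N, time in s.
With the tool pointing down it reaches from about 0.275 to 0.75 m from the base axis. Payload 10.2 kg.
Tool frame: the origin (TCP) lies midway between the tips of the shut fingers; the grasp point (between the pads) lies 19 mm behind it (env.hold_point_z is the distance from the TCP to the grasp point, in m); x points along the fingers, z is the direction in which the jaws open and shut, and the axes are right-handed (so a half turn about x gives the same grasp; the last joint's range is limited). The gripper opens to 85 mm and grips with 20 to 120 N. Pads are 22 mm wide; open, the fingers measure 114 mm over their backs; the gripper's body (76 mm by 85 mm) begins 54 mm behind the grasp point. The pads swing forward as they close: fully open they stand 13 mm farther back than shut.
Start: joints at [0.957, 0.313, 1.498, -0, 1.331, -0.223], TCP at [0.2, 0.485, 0.231] pointing down, gripper open.
Joint ranges: [-2.94, 2.94], [-0.97, 2.17], [0.19, 2.56], [-1.23, 4.37], [0.02, 3.11], [-2.88, 2.88]. Speed limits (rad/s): [2.39, 2.39, 3.01, 3.14, 3.14, 3.14].

### API

Orientations are given as a unit quaternion [x, y, z, w].
In Python, from bench import env, kinematics, monitor, eyes, job gives the robot as it stands. The module is installed in compiled form; this text tells all that it offers. Calls block until the motion is done:
- env.reach(position, orientation): joint-space move of the TCP to a pose.
- env.movel(position, velocity=0.15, frame=None, guard=None): straight line of the TCP; frame=None keeps the orientation; velocity is the mean speed in m/s. With guard (N) it stops when the force on the tool has changed by that much, and returns True; else False.
- env.set_joints(angles): joint-space move.
- env.release() and env.close_gripper(effort=None): open the fingers fully, or close them until they stop; effort is the grip in N (None keeps the last).
- env.hold(seconds).
- kinematics.ik(position, orientation): joint angles nearest the present ones, or None.
- monitor.sense(): the state.
- eyes.grab_frame(name): name is "scene" or "top" or "wrist"; returns a dict with "frame" (420x560x3 uint8, red, green, blue), "mtx" (3x3 intrinsics, pixels), "view" (4x4, takes a point from world to camera coordinates). Camera axes: x right, y down, z forward; pixel columns grow to the right and rows downward; lengths in m; the calibration is good to about 2 mm. A picture is of the moment at which its call begins. There is no depth.
A pose or a line that the arm cannot do raises env.MotionError and nothing moves.
- job.hand_in(): hands the job in, once; it reports no verdict.
The state is a dict: "clock": time; "joints": joint angles; "qvel": joint speeds; "joint_efforts": joint torques, N m; "position": TCP position; "ee_rot": TCP orientation; "contact_force": force on the tool from outside, world axes, zero at the start; "ft_torque": the same for the moment, N m; "finger_gap": opening from 0.0 (shut) to 1.0 (fully open).
Only numpy, scipy, OpenCV 4.12 (cv2) and the standard library are available. Lean on these libraries where they do the work, as an engineer would, in place of code of your own. Each camera call takes 0.05 s, during which the arm holds its last target.

## Working session

There is one attempt and no reset: what is moved stays moved. The work goes in short steps, each a Python script; the robot and the scene stay as the last script left them, time stands still between calls to the robot, and variables do not carry over. Pictures are saved under pics/ and viewed, and the job is handed in when it is done.

```bash
mkdir -p pics; cat > h.py <<'E'
import numpy as np, cv2
from bench import env, kinematics, monitor, eyes, job
def shot(name,tag):
    d=eyes.grab_frame(name); f=np.array(d["frame"])
    cv2.imwrite(f"pics/{tag}.png",f[:,:,::-1]); np.savez(f"pics/{tag}.npz",frame=f,mtx=d["mtx"],view=d["view"]); return d
def ray(d,u,v,z):
    K=np.array(d["mtx"]);V=np.array(d["view"]);R=V[:3,:3];t=V[:3,3]
    c=-R.T@t; r=R.T@np.linalg.solve(K,[u,v,1.]); s=(z-c[2])/r[2]; return c+s*r
def proj(d,p):
    K=np.array(d["mtx"]);V=np.array(d["view"]);q=K@(V[:3,:3]@np.array(p)+V[:3,3]);return q[:2]/q[2]
E
python3 - <<'E'
from h import *
for n in ("scene","top","wrist"):
    d=shot(n,n+"0"); V=np.array(d["view"]); print(n,(-V[:3,:3].T@V[:3,3]).round(3),np.array(d["mtx"]).round(1).tolist(), V[2,:3].round(2))
s=monitor.sense(); print({k:np.round(v,3) for k,v in s.items()}, env.hold_point_z)
E
```

```text
scene [ 1.254 -0.141  0.97 ] [[488.8, 0.0, 278.2], [0.0, 488.8, 205.3], [0.0, 0.0, 1.0]] [-0.6   0.11 -0.79]
top [0.402 0.004 1.446] [[540.0, 0.0, 273.9], [0.0, 540.0, 203.5], [0.0, 0.0, 1.0]] [ 0.1  -0.01 -1.  ]
wrist [0.131 0.513 0.374] [[368.9, 0.0, 277.4], [0.0, 368.9, 204.6], [0.0, 0.0, 1.0]] [ 0.27 -0.11 -0.96]
{'clock': np.float64(0.15), 'joints': array([ 0.957,  0.313,  1.498,  0.   ,  1.331, -0.223]), 'qvel': array([-0.   , -0.002, -0.003, -0.   , -0.   ,  0.   ]), 'joint_efforts': array([ 2.0000e-03, -4.1237e+01, -2.5980e+01, -0.0000e+00,  3.0000e-03,
        0.0000e+00]), 'position': array([0.2  , 0.485, 0.231]), 'ee_rot': array([-0.394,  0.588,  0.393,  0.587]), 'contact_force': array([-0.87 , -0.953,  0.284]), 'ft_torque': array([-0.02 ,  0.008,  0.029]), 'finger_gap': np.float64(1.004)} 0.0187
```

View pics/scene0.png

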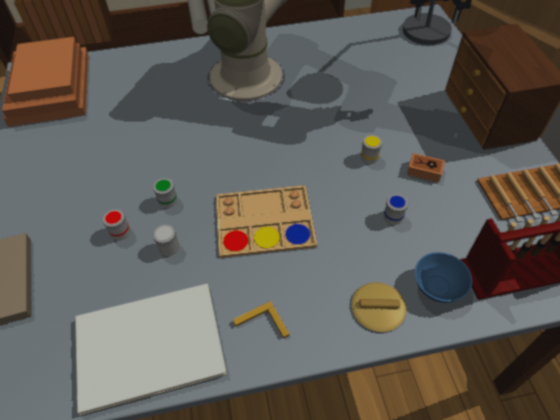

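View pics/top0.png

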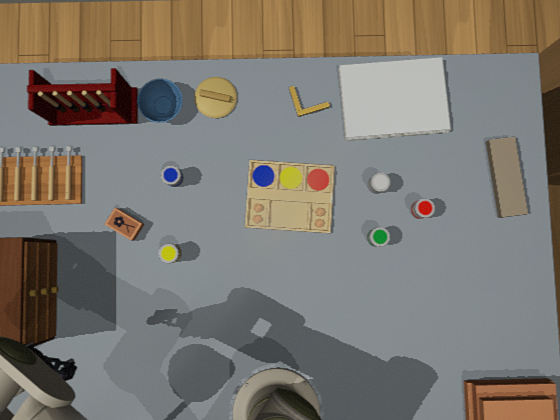

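View pics/wrist0.png

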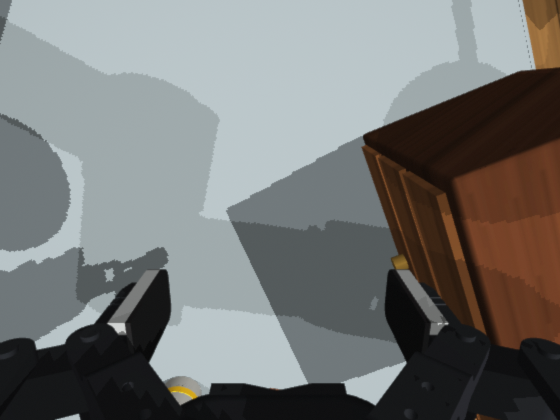

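The top view shows the blue tin at (172,175), yellow (169,253), block (125,223), red (424,208), green (380,237) and bare (380,182). The caddy is at about (290,197), with its discs blue/yellow/red from left to right. Next I'll measure these from both fixed views.

```bash
cat >> h.py <<'E'
HUE=dict(red=((0,8),(172,180)),yellow=((25,35),),blue=((112,128),),green=((50,75),))
def blobs(d,col,amin=40,s=150,v=60):
    hsv=cv2.cvtColor(np.array(d["frame"]),cv2.COLOR_RGB2HSV); m=0
    for a,b in HUE[col]: m=m|cv2.inRange(hsv,(a,s,v),(b,255,255))
    n,l,st,ce=cv2.connectedComponentsWithStats(m)
    return [(ce[i],st[i]) for i in range(1,n) if st[i,4]>amin]
E
python3 - <<'E'
from h import *
for cam in("top","scene"):
    d=np.load(f"pics/{cam}0.npz")
    for c in HUE:
        for ce,st in blobs(d,c):
            print(cam,c,ce.round(1),st[2:].tolist(),"z62",ray(d,*ce,.062)[:2].round(4),"z6",ray(d,*ce,.006)[:2].round(4))
d=np.load("pics/top0.npz")
hsv=cv2.cvtColor(d["frame"],cv2.COLOR_RGB2HSV)
for p in [(120,215),(135,230),(290,215),(250,170),(380,182)]: print(p,hsv[p[1],p[0]])
im=cv2.resize(d["frame"][140:250,90:350],None,fx=3,fy=3,interpolation=cv2.INTER_CUBIC); cv2.imwrite("pics/crop.png",im[:,:,::-1])
im=cv2.resize(d["frame"][160:260,340:450],None,fx=5,fy=5,interpolation=cv2.INTER_CUBIC); cv2.imwrite("pics/crop2.png",im[:,:,::-1])
E
```

```text
top red [68.1 86.6] [88, 40, 809] z62 [0.8548 0.5281] z6 [0.8731 0.5493]
top red [133.5 105.1] [4, 35, 129] z62 [0.8015 0.3565] z6 [0.8177 0.3708]
top red [111.  98.] [13, 16, 126] z62 [0.8217 0.4155] z6 [0.8387 0.4321]
top red [ 90.  116.4] [69, 27, 819] z62 [0.7737 0.4698] z6 [0.7887 0.4886]
top red [317.9 179.2] [21, 21, 359] z62 [ 0.5955 -0.1201] z6 [ 0.6033 -0.1251]
top red [424.7 207.6] [14, 14, 151] z62 [ 0.5159 -0.3931] z6 [ 0.5205 -0.4092]
top yellow [290.2 177.2] [22, 22, 372] z62 [ 0.6022 -0.0487] z6 [ 0.6103 -0.0508]
top yellow [168.  252.9] [13, 15, 153] z62 [0.4142 0.2675] z6 [0.4147 0.2782]
top blue [263.1 175.4] [21, 20, 334] z62 [0.6085 0.0213] z6 [0.6169 0.022 ]
top blue [170.1 174.5] [13, 14, 142] z62 [0.6161 0.2615] z6 [0.6248 0.2719]
top green [379.8 236.3] [14, 14, 142] z62 [ 0.4446 -0.2742] z6 [ 0.4463 -0.2855]
scene red [112.8 217. ] [16, 13, 150] z62 [ 0.5197 -0.3953] z6 [ 0.4743 -0.411 ]
scene red [522.5 233.8] [72, 40, 675] z62 [0.7671 0.4973] z6 [0.7371 0.5366]
scene red [235.4 240.2] [26, 22, 426] z62 [ 0.6451 -0.1275] z6 [ 0.6075 -0.1266]
scene red [506.1 286.1] [28, 17, 280] z62 [0.8782 0.4   ] z6 [0.855  0.4334]
scene yellow [372.  140.8] [15, 10, 115] z62 [0.4177 0.2659] z6 [0.3661 0.291 ]
scene yellow [266.5 236.9] [26, 22, 430] z62 [ 0.6516 -0.0582] z6 [ 0.6144 -0.0531]
scene blue [397.1 201.2] [15, 11, 124] z62 [0.6199 0.2597] z6 [0.5807 0.2844]
scene blue [297.3 233.6] [24, 19, 342] z62 [0.6578 0.0108] z6 [0.621  0.0202]
scene green [162.5 185.1] [14, 11, 112] z62 [ 0.448 -0.276] z6 [ 0.3982 -0.2843]
(120, 215) [ 11 144 154]
(135, 230) [ 12 130 183]
(290, 215) [ 21  76 184]
(250, 170) [ 20  99 172]
(380, 182) [ 24   7 181]
```

View pics/crop.png

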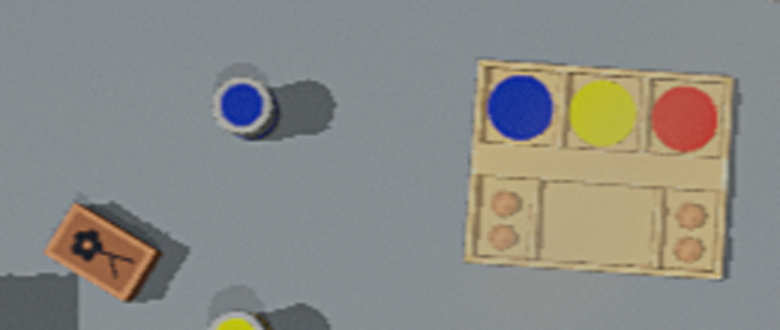

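View pics/crop2.png

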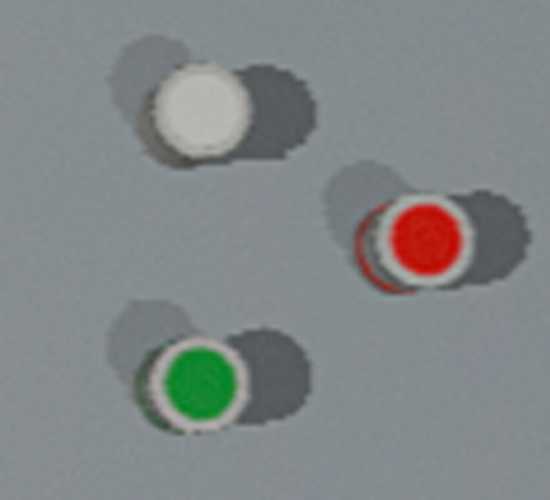

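```bash
cat >> h.py <<'E'
from scipy.spatial.transform import Rotation as Rot
def quat(th):
    z=np.array([np.cos(th),np.sin(th),0]);x=np.array([0,0,-1.]);y=np.cross(z,x)
    return Rot.from_matrix(np.c_[x,y,z]).as_quat()
E
python3 - <<'E'
from h import *
for cam,win in(("top",(195,255,95,155)),("scene",(145,190,400,455))):
    d=np.load(f"pics/{cam}0.npz"); hsv=cv2.cvtColor(d["frame"],cv2.COLOR_RGB2HSV)
    m=cv2.inRange(hsv,(5,90,60),(18,255,255)); w=np.zeros_like(m); w[win[0]:win[1],win[2]:win[3]]=255; m&=w
    n,l,st,ce=cv2.connectedComponentsWithStats(m); i=1+st[1:,4].argmax(); m=(l==i).astype(np.uint8)
    cs,_=cv2.findContours(m,0,2); c=max(cs,key=cv2.contourArea)[:,0]
    P=np.array([ray(d,u,v,.032)[:2] for u,v in c]).astype(np.float32)*1000
    print(cam,st[i],cv2.minAreaRect(P),cv2.boxPoints(cv2.minAreaRect(P)).round().tolist())
d=np.load("pics/top0.npz");print("plain",ray(d,380.5,182,.062))
s=monitor.sense(); R=Rot.from_quat(s["ee_rot"]).as_matrix(); print(R.round(2),np.arctan2(R[1,2],R[0,2]))
pts=dict(red=(.518,-.394),yel=(.416,.2667),blu=(.618,.2606),pr=(.6054,-.1258),pb=(.619,.021),blkbay=(.5127,-.0427))
for k,p in pts.items():
    for th in(-.0925,-.0925+np.pi):
        for z in(.02,.2):
            q=kinematics.ik([*p,z],quat(th)); print(k,round(th,2),z,None if q is None else np.round(q,2))
E
```

```text
top [105 208  38  32 597] ((492.8931884765625, 388.51739501953125), (88.72809600830078, 52.832923889160156), 58.078033447265625) [[447.0, 365.0], [492.0, 337.0], [539.0, 412.0], [494.0, 440.0]]
scene [408 153  37  29 699] ((508.9903564453125, 382.2034606933594), (83.76038360595703, 79.7243423461914), 57.910240173339844) [[453.0, 368.0], [521.0, 326.0], [565.0, 397.0], [497.0, 439.0]]
plain [ 0.58473032 -0.28188918  0.062     ]
[[-0.   -0.92  0.38]
 [-0.    0.38  0.92]
 [-1.    0.   -0.  ]] 1.1799651577850605
red -0.09 0.02 [-0.83  0.8   1.29 -0.    1.05 -0.74]
red -0.09 0.2 [-0.83  0.62  1.12 -0.    1.41 -0.74]
red 3.05 0.02 [-0.83  0.8   1.29 -0.    1.05  2.4 ]
red 3.05 0.2 [-0.83  0.62  1.12  0.    1.41  2.4 ]
yel -0.09 0.02 [ 0.33  0.53  1.81 -0.    0.8   0.43]
yel -0.09 0.2 [ 0.33  0.27  1.64 -0.    1.23  0.43]
yel 3.05 0.02 [ 0.33  0.53  1.81 -0.    0.8  -2.72]
yel 3.05 0.2 [ 0.33  0.27  1.64 -0.    1.23 -2.72]
blu -0.09 0.02 [ 0.22  0.84  1.21 -0.    1.09  0.32]
blu -0.09 0.2 [ 0.22  0.67  1.04 -0.    1.44  0.32]
blu 3.05 0.02 [ 0.22  0.84  1.21 -0.    1.09 -2.82]
blu 3.05 0.2 [ 0.22  0.67  1.04 -0.    1.44 -2.82]
pr -0.09 0.02 [-0.39  0.74  1.41 -0.    0.99 -0.3 ]
pr -0.09 0.2 [-0.39  0.54  1.24 -0.    1.36 -0.3 ]
pr 3.05 0.02 [-0.39  0.74  1.41 -0.    0.99  2.84]
pr 3.05 0.2 [-0.39  0.54  1.24 -0.    1.36  2.84]
pb -0.09 0.02 [-0.15  0.74  1.41 -0.    0.99 -0.06]
pb -0.09 0.2 [-0.15  0.55  1.24 -0.    1.36 -0.06]
pb 3.05 0.02 None
pb 3.05 0.2 None
blkbay -0.09 0.02 [-0.31  0.56  1.75 -0.    0.83 -0.22]
blkbay -0.09 0.2 [-0.31  0.32  1.58 -0.    1.25 -0.22]
blkbay 3.05 0.02 None
blkbay 3.05 0.2 None
```

The block centre is at about (0.493, 0.388), with its long axis 58° from world x. Blue tin first.

```bash
cat >> h.py <<'E'
PSI=-.0925
TIN=dict(red=(.518,-.394),yellow=(.416,.2667),blue=(.618,.2606))
PAD=dict(red=(.6054,-.1258),yellow=(.6124,-.052),blue=(.619,.021))
def st(): 
    s=monitor.sense(); print("t",round(float(s["clock"]),2),"gap",round(float(s["finger_gap"]),3),"pos",np.round(s["position"],4),"F",np.round(s["contact_force"],1)); return s
def picktin(c,p=None,th=PSI):
    x,y=p or TIN[c]
    env.reach([x,y,.14],quat(th)); env.movel([x,y,.020],velocity=.2); env.close_gripper(50); st()
    env.movel([x,y,.14],velocity=.2); st()
def placetin(c,p=None,th=PSI):
    x,y=p or PAD[c]
    env.reach([x,y,.14],quat(th)); env.movel([x,y,.04],velocity=.2)
    print("guard",env.movel([x,y,.0245],velocity=.03,guard=6)); st()
    env.release(); z=monitor.sense()["position"][2]; env.movel([x,y,.15],velocity=.2); st()
E
python3 - <<'E'
from h import *
env.release()
picktin("blue"); shot("wrist","w_b"); placetin("blue"); shot("scene","s1"); shot("top","t1")
E
```

```text
t 3.3 gap 0.57 pos [0.6186 0.2607 0.0213] F [-0.4 -0.5  6.3]
t 4.05 gap 0.572 pos [0.6172 0.2604 0.1382] F [-0.1 -0.3 -3.9]
guard True
t 6.16 gap 0.572 pos [0.6191 0.0209 0.0273] F [-0.8 -0.1  4.9]
t 7.38 gap 0.999 pos [0.6184 0.021  0.1487] F [-1.3 -0.1 -0.5]
```

View pics/w_b.png

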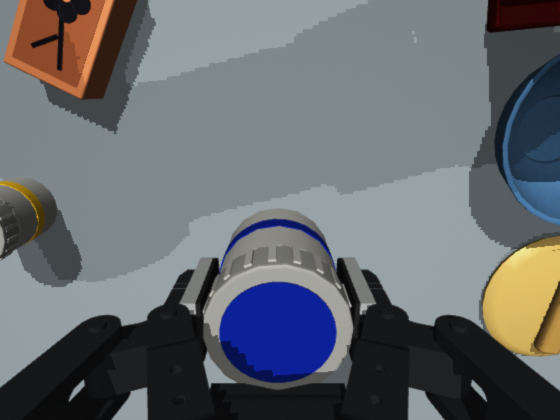

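View pics/s1.png

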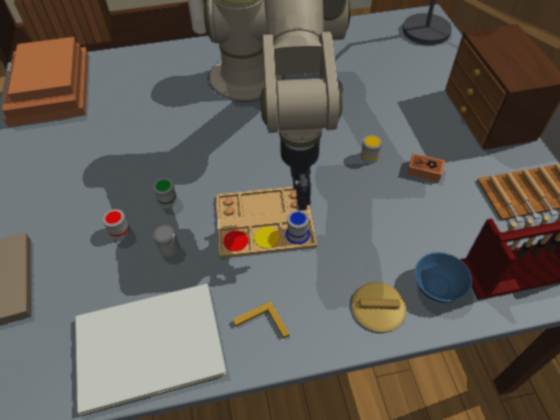

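The wrist picture shows the blue tin held square between the pads, lid at (278,330). The scene picture shows it standing on the blue disc at (297,225), and the guard tripped at the expected height. Next are yellow and red, then a wrist look at the block.

```bash
python3 - <<'E'
from h import *
picktin("yellow"); placetin("yellow")
picktin("red"); placetin("red")
env.reach([.44,.388-.0,.25],quat(-.557)); shot("wrist","w_blk"); st(); shot("scene","s2"); shot("top","t2")
for cam in("t2","s2"):
    d=np.load(f"pics/{cam}.npz")
    for c in HUE:
        for ce,s in blobs(d,c):
            p=ray(d,*ce,.068)[:2]
            if p[1]<.33: print(cam,c,p.round(4),s[4])
E
```

```text
t 9.88 gap 0.573 pos [0.4165 0.2668 0.021 ] F [-0.9 -0.5  6.1]
t 10.62 gap 0.575 pos [0.4153 0.2665 0.1388] F [-0.3 -0.4 -2.8]
guard True
t 13.14 gap 0.574 pos [ 0.6125 -0.0521  0.027 ] F [-0.5 -0.3  5.3]
t 14.37 gap 1.0 pos [ 0.6118 -0.0519  0.1487] F [-0.3 -0.3 -0.7]
t 16.88 gap 0.575 pos [ 0.5185 -0.3944  0.0213] F [0.7 0.3 6. ]
t 17.62 gap 0.574 pos [ 0.5174 -0.3934  0.1382] F [-0.6  0.4 -3.1]
guard True
t 19.82 gap 0.574 pos [ 0.6055 -0.1258  0.0272] F [-0.4  0.1  4.6]
t 21.05 gap 1.0 pos [ 0.6048 -0.1256  0.1487] F [-1.5 -0.3  0.1]
t 23.08 gap 1.001 pos [0.4405 0.3874 0.2497] F [-0.3  0.  -0. ]
t2 red [ 0.6029 -0.1252] 140
t2 yellow [ 0.61   -0.0508] 145
t2 blue [0.6166 0.0214] 139
t2 green [ 0.4443 -0.273 ] 141
s2 red [ 0.6067 -0.1266] 162
s2 red [ 0.6609 -0.1297] 104
s2 yellow [ 0.6132 -0.0527] 167
s2 blue [0.6203 0.0202] 133
s2 green [ 0.4534 -0.275 ] 113
```

View pics/w_blk.png

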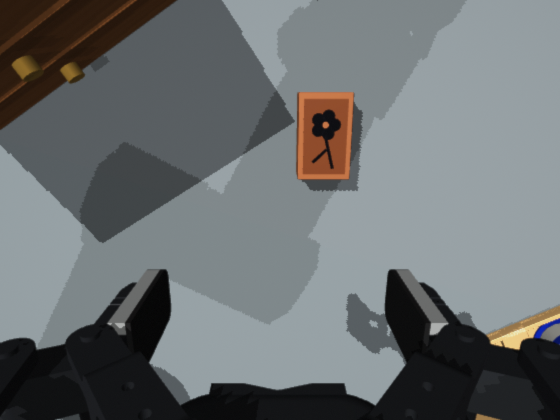

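View pics/s2.png

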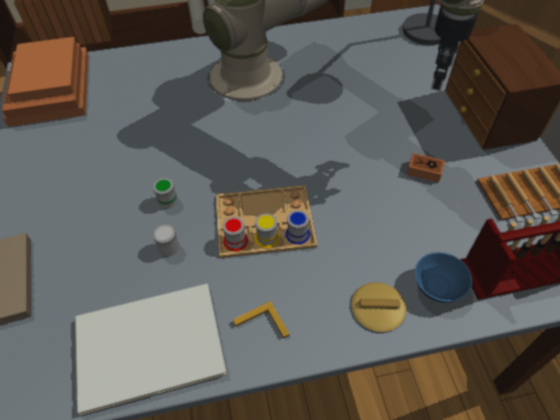

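All three tins stand on their discs, and their lids agree with the disc positions to 1–2 mm. In the wrist view the block is at (326,136), square to the jaws with the blossom up. I'll measure its position precisely from here.

```bash
python3 - <<'E'
from h import *
d=np.load("pics/w_blk.npz"); f=d["frame"]; hsv=cv2.cvtColor(f,cv2.COLOR_RGB2HSV)
print([hsv[y,x].tolist() for y,x in((97,320),(110,308),(170,303),(140,300),(150,298))])
m=cv2.inRange(hsv,(3,90,60),(18,255,255)); w=np.zeros_like(m); w[80:200,285:370]=255; m&=w
m=cv2.morphologyEx(m,cv2.MORPH_CLOSE,np.ones((9,9)))
cs,_=cv2.findContours(m,0,2); c=max(cs,key=cv2.contourArea)[:,0]
P=np.array([ray(d,u,v,.032)[:2] for u,v in c]).astype(np.float32)*1000
r=cv2.minAreaRect(P);b=cv2.boxPoints(r); print(r,b.round(1).tolist()); print([proj(d,[*(q/1000),.032]).round(1).tolist() for q in b])
cv2.imwrite("pics/wc.png",cv2.resize(f[80:200,280:380],None,fx=5,fy=5,interpolation=cv2.INTER_CUBIC)[:,:,::-1])
E
```

```text
[[11, 159, 200], [10, 175, 146], [10, 175, 147], [11, 161, 199], [11, 165, 181]]
((496.4690246582031, 390.9641418457031), (83.27752685546875, 53.18473434448242), 58.03914260864258) [[451.8999938964844, 369.70001220703125], [497.0, 341.6000061035156], [541.0999755859375, 412.20001220703125], [495.8999938964844, 440.3999938964844]]
[[295.8, 179.0], [348.9, 179.0], [354.0, 92.0], [297.0, 92.0]]
```

View pics/wc.png

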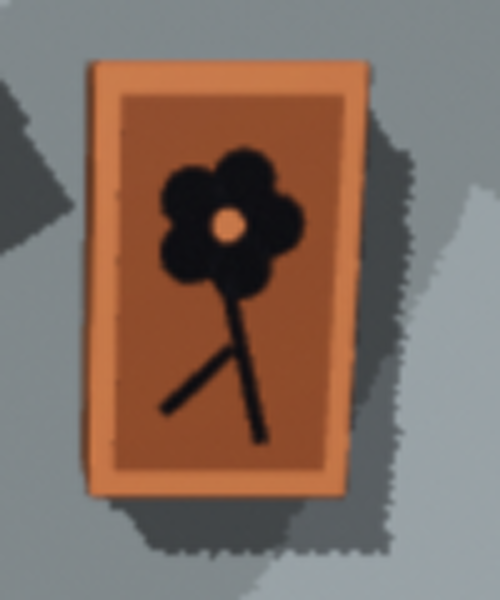

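```bash
python3 - <<'E'
from h import *
x,y=.4965,.391
env.reach([x,y,.12],quat(-.558)); env.movel([x,y,.010],velocity=.15); env.close_gripper(40); st()
env.movel([x,y,.14],velocity=.2); st(); shot("wrist","w_held")
bx,by=.5127,-.0427
env.reach([bx,by,.14],quat(PSI)); st(); shot("wrist","w_over"); shot("scene","s_over")
E
```

```text
t 25.11 gap 0.601 pos [0.4968 0.3912 0.0109] F [-1.6  0.   5.4]
t 25.91 gap 0.6 pos [0.4958 0.3906 0.1384] F [-0.  -0.4 -1.8]
t 27.56 gap 0.599 pos [ 0.5129 -0.0421  0.1399] F [-0.1  0.1 -1.3]
```

View pics/w_over.png

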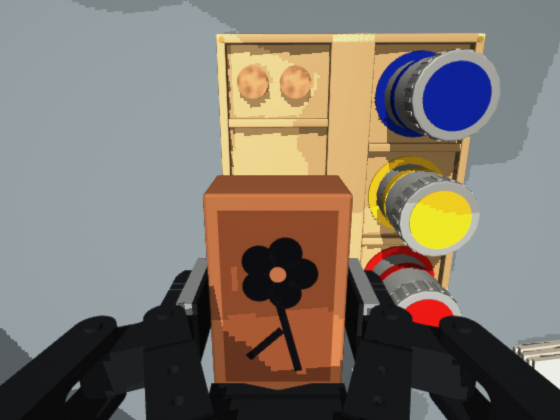

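View pics/s_over.png

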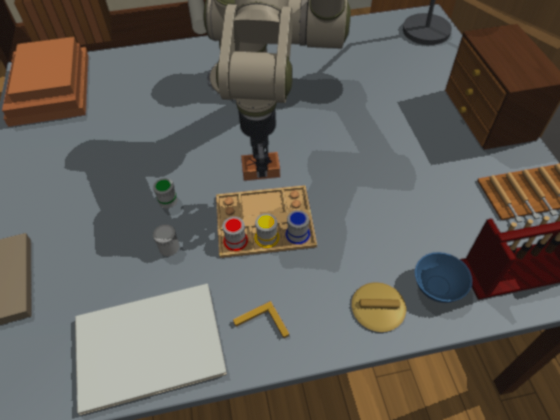

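The block is held square and level, centred at about (278,285) in the wrist view and parallel to the caddy walls. Lowering it now.

```bash
python3 - <<'E'
from h import *
bx,by=.5127,-.0427
env.movel([bx,by,.03],velocity=.15); print(env.movel([bx,by,.0125],velocity=.02,guard=6)); st(); shot("scene","s_pl")
E
```

```text
True
t 29.26 gap 0.598 pos [ 0.5126 -0.0427  0.0149] F [-1.3  0.7  4.8]
```

View pics/s_pl.png

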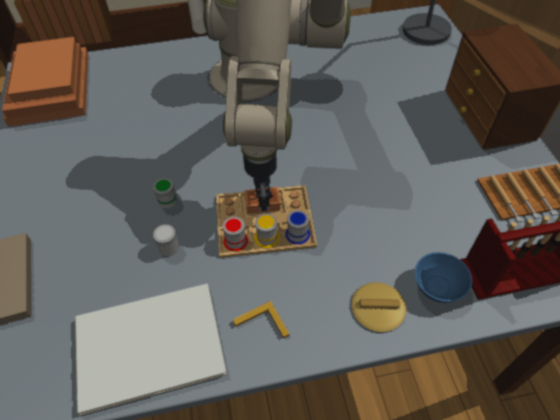

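Contact came at TCP z = 0.0149, which is the 0.0109 grasp height plus the 4 mm floor, so the block is on the bay floor (scene view (264,200)). Releasing and checking.

```bash
python3 - <<'E'
from h import *
bx,by=.5127,-.0427
env.release(); env.movel([bx,by,.16],velocity=.15); env.reach([.36,-.03,.28],quat(PSI)); env.hold(.5); st()
shot("wrist","w_f"); shot("top","t_f"); shot("scene","s_f")
T=np.load("pics/top0.npz");S=np.load("pics/scene0.npz")
c=np.array([.5616,-.0473]);ax=np.array([np.cos(PSI),np.sin(PSI)]);ay=np.array([-ax[1],ax[0]])
for cam in("w_f",):
    d=np.load(f"pics/{cam}.npz"); hsv=cv2.cvtColor(d["frame"],cv2.COLOR_RGB2HSV)
    for col in("red","yellow","blue"):
        for ce,s in blobs(d,col,100): print(col,ce.round(),s[4],ray(d,*ce,.068)[:2].round(4))
    m=cv2.inRange(hsv,(3,130,60),(15,255,255)); m=cv2.morphologyEx(m,cv2.MORPH_CLOSE,np.ones((9,9)))
    cs,_=cv2.findContours(m,0,2); k=max(cs,key=cv2.contourArea)[:,0]
    P=np.array([ray(d,u,v,.036)[:2] for u,v in k]).astype(np.float32); r=cv2.minAreaRect(P*1000); q=np.array(r[0])/1000-c
    print("block",r,"in caddy",q@ax,q@ay)
for a,b in(("top0","t_f"),("scene0","s_f")):
    A=np.load(f"pics/{a}.npz");B=np.load(f"pics/{b}.npz")
    w=(slice(160,255),slice(362,400)) if a=="top0" else (slice(170,262),slice(150,182))
    print(a,"green/plain window mean diff",np.abs(A["frame"][w].astype(int)-B["frame"][w]).mean())
f=np.load("pics/t_f.npz")["frame"]; cv2.imwrite("pics/tc.png",cv2.resize(f[140:260,230:450],None,fx=3.5,fy=3.5,interpolation=cv2.INTER_CUBIC)[:,:,::-1])
E
```

```text
t 32.17 gap 1.0 pos [ 0.3601 -0.03    0.2799] F [-0.1  0.7 -0.2]
red [483. 216.] 685 [ 0.5641 -0.0952]
red [522. 241.] 974 [ 0.6062 -0.1264]
yellow [480. 156.] 220 [ 0.5569 -0.0332]
yellow [537. 170.] 1155 [ 0.6133 -0.0524]
blue [501.  89.] 650 [0.5722 0.0275]
blue [548.  93.] 941 [0.615  0.0198]
block ((508.6627197265625, -42.02312469482422), (85.68832397460938, 60.84404754638672), 84.71711730957031) in caddy -0.05319838460156803 0.00036459774888913856
top0 green/plain window mean diff 6.27876269621422
scene0 green/plain window mean diff 5.922554347826087
```

View pics/w_f.png

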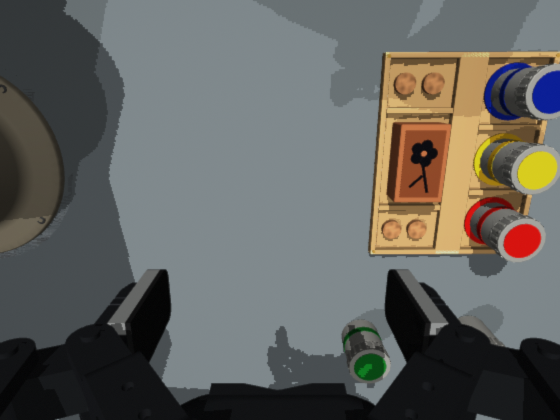

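View pics/tc.png

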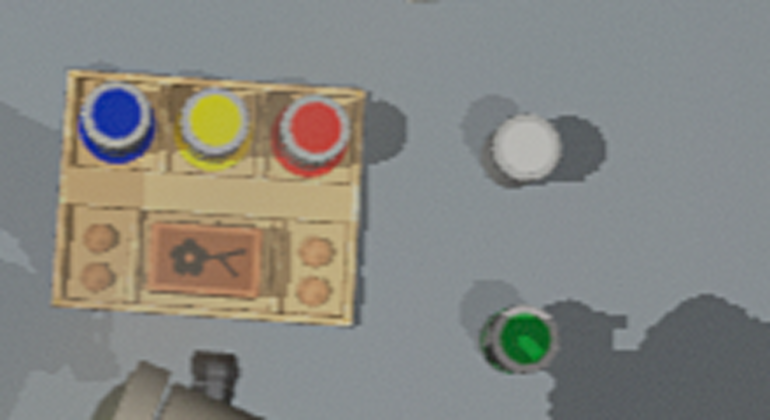

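View pics/s_f.png

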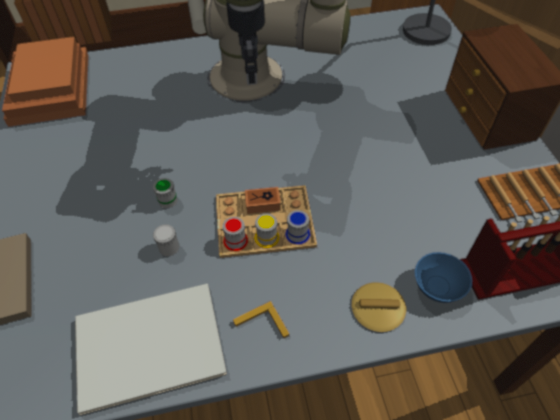

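The final pictures show the three tins on their own discs and the block blossom up, inside its bay. The block contour read 61 mm wide because it includes the visible near side face. That pulls the measured x of −53 mm about 4 mm towards the robot, so the true value is near −49 mm. The green and bare tins are where they started; the differences in those image windows are shadows. The arm is clear.

```bash
python3 - <<'E'
from h import *
print(job.hand_in()); st()
E
```

```text
the job is handed in; nothing more can be done
None
the job is handed in; nothing more can be done
```

The caddy is packed and the job is handed in at about 32 s on the robot's clock. No verdict is reported at hand-in.

- **Tins:** the blue, yellow and red tins were gripped at mid-height, set down under a force guard, and stand upright on their own discs. The lids measured within about 3 mm of the disc centres in the top and scene views. The blue lid was about 4 mm off in the last wrist view, where it was cut off at the picture's edge. The limit is 15 mm.
- **Block:** it touched down at the expected height and lies flat, blossom up, in its bay, about 4° or less off the caddy's long side. It measured x −53 mm, y 0 mm in the caddy frame. The outline included the visible near side face, so the true x is probably near −49 mm; both values are inside the limits.
- **Green and bare tins:** they look upright and unmoved. I judged this by eye in the pictures. The green lid's position was within a millimetre of its start in the top view after the tins were packed. In one scene frame it read about 5 mm off, probably from a shadow on the lid. My before-and-after picture comparison was not clean because shadows had shifted.
- **Check that failed:** the state reading after hand-in was refused, so I have nothing measured from after that point.

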